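Open the child-safe medicine chest

TASK

Open the child-safe medicine chest on the reception desk for the day: push its black safety knob in against the spring, turn it anticlockwise past the safety stop all the way to open, and let it spring back out. Then raise the lid until the stay locks, and leave it standing open on the stay. Leave the things around the chest where they stand.

Things in the scene. Friction and masses are not known exactly. Their poses are not given: they have to be found in the camera images.
- safety_knob (a joint): turn of the safety knob, rad: 0 locked, grows anticlockwise seen from above, end stop 1.45 (open). Starts at 0 to 0.12. Unless the knob is pushed in, a safety stop blocks it at about 0.25; pushed in it passes the stop, which is behind it from about 0.9. It stays where left (friction 0.05 N m). Locked, its tongue holds the lid shut; the lid is free from 0.9 on
- knob_stem (a joint): how far the safety knob is pushed in (towards the lid), m: 0 out, 0.008 at the bottom. The spring takes about 4 N to start and 9 N at the bottom; the safety stop is cleared from 0.005 on. Let go, it springs back to 0
- knob_grip (a point): black safety knob on the lid: round flat skirt 62 mm across, on it a straight grip bar 13 mm wide, 54 long, 21 high. The point is on the knob's axis half-way up the bar: 10.5 mm above the skirt's top face, 10.5 below the bar's top, 34 above the lid. y runs along the bar, z up the axis. Fingertips astride the bar can rest on the skirt. Locked, the bar is parallel to the lid's front edge
- lid (a joint): lid angle, rad: 0 shut, grows as the front edge rises, end stop 1.45. At about 1.25 a toothed quadrant passes the spring bolt of the stay, which snaps under the tooth; let go, the lid then rests on the bolt at about 1.24. Below that nothing holds it and it falls shut. Lifting takes 3 to 5 N at the front edge
- lid_lip (a point): middle of the front edge of the lid, on its underside; x points from the front edge to the hinge, y along the edge, z out of the lid's top; moves with the lid. The white steel lid is 220 mm from hinge to front edge, 306 wide, 12 thick; its rounded front edge overhangs the chest's front wall by 20 mm, so fingertips fit beneath. The knob's axis is 56 mm behind the front edge, mid-width
- lid_hinge (a point): middle of the lid's hinge axis, at the rear top edge of the chest, 121 mm above the desk, fixed. x points from the chest's front to its back, y along the hinge, z up. The white steel chest is 200 mm deep, 300 wide, its wall 113 high, screwed to the desk; the shut lid's top is 127 mm, its underside 115 mm above the desk
- stay_bolt (a joint): how far the spring bolt of the lid stay (inside the chest's right wall) is pushed back, m: 0 out, 0.010 fully back. The quadrant on the lid pushes it back about 0.006 as the lid passes, then it springs out; it need not be touched
- vial_a_mid (a point): an amber medicine bottle with a white cap, 38 mm across, 75 mm tall, loose on the desk beside or in front of the chest, to be left alone; the point is on its middle axis, about half-way up
- vial_b_mid (a point): an amber medicine bottle with a white cap, 46 mm across, 85 mm tall, loose on the desk beside or in front of the chest, to be left alone; the point is on its middle axis, about half-way up
- cream_jar_mid (a point): a white ointment jar, 64 mm across, 45 mm tall, loose on the desk beside or in front of the chest, to be left alone; the point is on its middle axis, about half-way up
- mug_mid (a point): a white mug, 80 mm across, 92 mm tall, loose on the desk beside or in front of the chest, to be left alone; the point is on its middle axis, about half-way up
- sanitiser_mid (a point): a hand-gel pump bottle, 68 mm across, 175 mm tall, loose on the desk beside or in front of the chest, to be left alone; the point is on its middle axis, about half-way up
- stapler_mid (a point): a grey stapler, 135 mm long, about 45 mm tall, loose on the desk beside or in front of the chest, to be left alone; the point is on its middle axis, about half-way up
- toy_duck_mid (a point): a yellow toy duck, about 55 mm across and 58 mm tall, loose on the desk beside or in front of the chest, to be left alone; the point is on its middle axis, about half-way up

How it is judged:
On the way, in this order (a step that is already met when the one before it is completed fails the run):
1. the knob has been pushed in and turned to open, and is out again, with the lid still down (value of joint safety_knob above 1.2 rad and value of joint knob_stem below 0.002 m and value of joint lid below 0.3 rad), for 0.1 s.
2. the lid is raised past the catch of its stay (value of joint lid above 1.2 rad), for 0.2 s.
At the end, for the whole second after the job is handed in: the knob is turned to open (more than 1.2 rad) and is out (pushed in by less than 2 mm); the lid rests on its stay, standing still between 1.15 and 1.35 rad, with the stay's bolt out (less than 3 mm back) (value of joint safety_knob above 1.2 rad and value of joint knob_stem below 0.002 m and value of joint lid between 1.15 and 1.35 rad and value of joint stay_bolt below 0.003 m and velocity of joint lid between -0.05 and 0.05 rad/s); the robot touches nothing.
It fails at once if a thing beside the chest is moved by more than 30 mm or knocked over (distance of any of vial_a_mid, vial_b_mid, cream_jar_mid, mug_mid, sanitiser_mid, stapler_mid, toy_duck_mid from where it was at the start of the episode above 0.03 m or angle between any of vial_a_mid, vial_b_mid, cream_jar_mid, mug_mid, sanitiser_mid, stapler_mid, toy_duck_mid's own z axis and vertical above 0.6 rad).
It also fails if it takes over 59 s, if anything falls off the work surface, if the arm or the gripper's body presses on something with over 40 N, if the wrist force passes 120 N, or if a joint passes its speed limit or range.

ROBOT

A 6-joint arm with a two-finger parallel gripper is mounted at the origin on the work surface. World frame = base frame: x ahead of the robot, y to its left, z up, the work surface at z = 0. Lengths are in m, angles in rad, forces in N, time in s.
With the tool pointing down it reaches from about 0.275 to 0.875 m from the base axis. Payload 12.5 kg.
Tool frame: the origin (TCP) lies on the centre line of the jaws, within the pads' length; the fingertips stand r.finger_overhang ahead of it and the grasp point (between the pads) lies 3 mm ahead of it (r.finger_overhang is the distance from the TCP to the fingertips, in m); z points along the fingers, y is the direction in which the jaws open and shut (so a half turn about z gives the same grasp; the last joint's range is limited). The gripper opens to 85 mm and grips with 20 to 120 N. Pads are 22 mm wide; open, the fingers measure 114 mm over their backs; the gripper's body (76 mm by 85 mm) begins 54 mm behind the grasp point. The pads swing forward as they close: fully open they stand 13 mm farther back than shut.
Start: joints at [-1.326, 0.351, 1.652, -0, 1.139, -0.085], TCP at [0.178, -0.52, 0.253] pointing down, gripper open.
Joint ranges: [-2.75, 2.75], [-0.79, 2.1], [0.01, 2.65], [-1.57, 4.71], [0.07, 3.14], [-2.87, 2.87]. Speed limits (rad/s): [2.22, 2.22, 2.79, 3.14, 3.14, 3.14].

INTERFACE

Orientations are given as a unit quaternion [x, y, z, w].
In Python, from cell import r, optics gives the robot as it stands. The module is installed in compiled form; this text tells all that it offers. Calls block until the motion is done:
- r.move_to(position, orientation): joint-space move of the TCP to a pose.
- r.move_linear(position, rot=None, vel=0.15): straight line of the TCP; rot=None keeps the orientation; vel is the mean speed in m/s.
- r.set_joints(angles): joint-space move.
- r.set_gripper(opening, squeeze=None): opening from 0.0 (shut) to 1.0 (fully open); squeeze is the grip in N (None keeps the last); returns when the fingers have stopped.
- r.sleep(seconds).
- r.inverse_kinematics(position, orientation): joint angles nearest the present ones, or None.
- optics.get_image(name): name is "scene" or "top"; returns a dict with "pixels" (384x512x3 uint8, red, green, blue), "depth" (384x512 float32, m along the optical axis (not along the pixel's ray), 0 where there is no reading), "fx", "fy", "cx", "cy" (pixels), "D" ([k1, k2, p1, p2, k3] as OpenCV has them; the pictures are not rectified), "camera_from_world" (4x4, takes a point from world to camera coordinates). Camera axes: x right, y down, z forward; pixel columns grow to the right and rows downward; lengths in m; the calibration is good to about 2 mm. A picture is of the moment at which its call begins.
A pose or a line that the arm cannot do raises r.PlanningError and nothing moves.
- r.hand_in(): hands the job in, once; it reports no verdict.
Readings, each from a call of its own:
- r.current_t(): time.
- r.current_q(): joint angles.
- r.current_qvel(): joint speeds.
- r.current_effort(): joint torques, N m.
- r.current_tool_pos(): TCP position.
- r.current_ee_rot(): TCP orientation.
- r.current_contact_force(): force on the tool from outside, world axes, zero at the start.
- r.current_torque(): the same for the moment, N m.
- r.current_opening(): opening from 0.0 (shut) to 1.0 (fully open).
Only numpy, scipy, OpenCV 4.12 (cv2) and the standard library are available. Lean on these libraries where they do the work, as an engineer would, in place of code of your own. Each camera call takes 0.05 s, during which the arm holds its last target.

## Working session

There is one attempt and no reset: what is moved stays moved. The work goes in short steps, each a Python script; the robot and the scene stay as the last script left them, time stands still between calls to the robot, and variables do not carry over. Pictures are saved under pics/ and viewed, and the job is handed in when it is done.

```bash
mkdir -p pics; python3 - <<'E'
from cell import r, optics
import cv2,numpy as np
for n in ("scene","top"):
    im=optics.get_image(n); cv2.imwrite(f"pics/{n}0.png",im["pixels"][:,:,::-1])
    print(n,im["fx"],im["fy"],im["cx"],im["cy"],im["D"]); print(np.round(im["camera_from_world"],4).tolist()); d=im["depth"];print((d==0).mean(),d[d>0].min(),d.max())
print(r.current_t(),r.finger_overhang,r.current_tool_pos(),r.current_ee_rot(),r.current_opening())
E
```

```text
scene 388.1802034474384 388.1802034474384 251.8461514482563 185.1330928651981 [-0.09133891  0.          0.          0.          0.        ]
[[-0.8277, 0.5611, -0.0108, 0.4996], [0.2974, 0.4222, -0.8564, -0.0529], [-0.476, -0.712, -0.5163, 1.1899], [0.0, 0.0, 0.0, 1.0]]
0.008488972981770834 0.4353993 3.9999037
top 398.3767822316442 398.3767822316442 260.61734380714506 193.76238001957412 [-0.14078383  0.          0.          0.          0.        ]
[[-0.0012, -1.0, 0.0015, -0.018], [-0.9903, 0.001, -0.139, 0.5887], [0.139, -0.0017, -0.9903, 0.9126], [0.0, 0.0, 0.0, 1.0]]
0.003936767578125 0.59540486 1.9130068
0.1 0.022 [ 0.17807213 -0.52009427  0.25282544] [ 9.86434719e-01  1.64153241e-01 -3.35911687e-05 -5.08266984e-04] 1.0011534430792075
```

View pics/scene0.png

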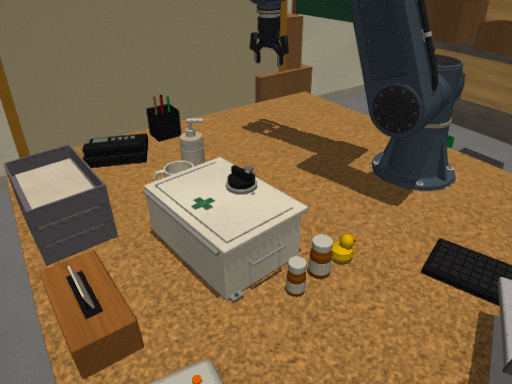

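View pics/top0.png

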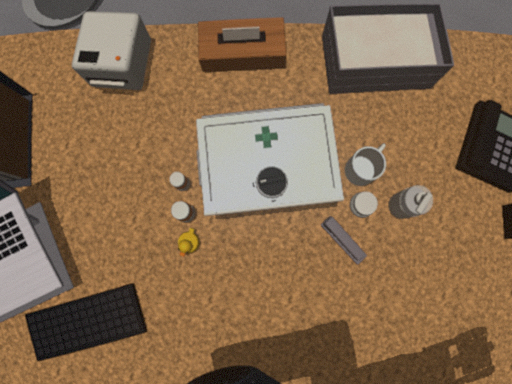

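The top view has the chest centred near (270,160) px with its front edge towards the robot at row ~207 and the knob at (272,182). Vials and duck stand to the left at columns 175–190. Mug, jar and gel bottle are to the right, and the stapler is at (345,240) front right. Next I measure these.

```bash
cat > h.py <<'E'
from cell import r, optics
import cv2,numpy as np
from scipy.spatial.transform import Rotation as R
def cloud(im):
    K=np.array([[im["fx"],0,im["cx"]],[0,im["fy"],im["cy"]],[0,0,1]])
    v,u=np.mgrid[0:384,0:512]
    p=cv2.undistortPoints(np.stack([u,v],-1).reshape(-1,1,2).astype(np.float64),K,np.array(im["D"],float)).reshape(384,512,2)
    d=im["depth"].astype(float)
    C=np.concatenate([p*d[...,None],d[...,None]],-1)
    T=np.linalg.inv(im["camera_from_world"])
    W=C@T[:3,:3].T+T[:3,3]; W[d==0]=np.nan
    return W
E
python3 - <<'E'
from h import *
ims={n:optics.get_image(n) for n in("scene","top")}
for n,im in ims.items():
    W=cloud(im); z=W[...,2]
    px=im["pixels"].astype(int); 
    reg=(W[...,0]>0.3)&(W[...,0]<0.9)&(abs(W[...,1])<0.25)
    print(n,"desk z",np.nanmedian(z[(reg)&(z<0.03)]))
    lid=reg&(z>0.118)&(z<0.137)&(abs(W[...,1]+0.04)<0.2)
    P=W[lid]; 
    nl,lab,st,ce=cv2.connectedComponentsWithStats(lid.astype(np.uint8)); 
    k=1+np.argmax(st[1:,4]); P=W[lab==k]; print("lid z",np.median(P[:,2]),len(P))
    rect=cv2.minAreaRect(P[:,:2].astype(np.float32)); print(rect, np.round(cv2.boxPoints(rect),4).tolist())
    kn=reg&(z>0.139)&(z<0.2)
    c=rect[0]; kn&=np.hypot(W[...,0]-c[0],W[...,1]-c[1])<0.12
    Q=W[kn]; print("knob",len(Q),Q.min(0),Q.max(0),Q.mean(0))
    for lo,hi in((.139,.152),(.152,.166),(.166,.18)):
        q=Q[(Q[:,2]>lo)&(Q[:,2]<hi)]; 
        if len(q)>4: print(lo,len(q),np.median(q[:,2]),cv2.minAreaRect(q[:,:2].astype(np.float32)))
W=cloud(ims["top"]);z=W[...,2]
m=((z>0.02)&(W[...,0]<0.8)&(W[...,0]>0.3)&(abs(W[...,1])<0.45)).astype(np.uint8)
nl,lab,st,ce=cv2.connectedComponentsWithStats(m)
for k in range(1,nl):
    if st[k,4]>40:
        P=W[lab==k]; print(ce[k].round(),st[k,4],P.min(0).round(3),P.max(0).round(3))
c=ims["top"]["pixels"][95:260,160:440,::-1]; cv2.imwrite("pics/topz.png",cv2.resize(c,None,fx=2.8,fy=2.8,interpolation=cv2.INTER_CUBIC))
c=ims["scene"]["pixels"][140:310,130:360,::-1]; cv2.imwrite("pics/scz.png",cv2.resize(c,None,fx=3,fy=3,interpolation=cv2.INTER_CUBIC))
E
```

```text
scene desk z -0.002217475644574751
lid z 0.12377515445005793 7978
((0.6627655625343323, -0.03476937115192413), (0.22683493793010712, 0.30908358097076416), 6.666107177734375) [[0.5321999788284302, 0.10559999942779541], [0.5680999755859375, -0.2013999968767166], [0.79339998960495, -0.17509999871253967], [0.7574999928474426, 0.13189999759197235]]
knob 435 [ 0.57449602 -0.06790235  0.1390808 ] [ 0.63490504 -0.01041827  0.16970947] [ 0.61021597 -0.0332639   0.15343361]
0.139 251 0.147447920612914 ((0.6076256036758423, -0.03469931334257126), (0.04826260358095169, 0.05997968465089798), 59.996299743652344)
0.152 111 0.15911018588180253 ((0.6094378232955933, -0.037561915814876556), (0.010376308113336563, 0.05234925448894501), 21.012882232666016)
0.166 73 0.16801142857165768 ((0.6038270592689514, -0.04018358886241913), (0.013343503698706627, 0.05245715379714966), 10.532465934753418)
top desk z 7.884315104139672e-05
lid z 0.1270222368043949 12900
((0.6601603031158447, -0.03530353307723999), (0.22893421351909637, 0.30741873383522034), 6.288322448730469) [[0.5295000076293945, 0.10490000247955322]
[... 830 characters left out ...]
0.636 0.194 0.078]
[411. 202.] 1107 [ 0.529 -0.404  0.02 ] [ 0.598 -0.337  0.179]
[364. 203.] 494 [ 0.536 -0.3    0.02 ] [ 0.595 -0.241  0.051]
[182. 211.] 363 [0.523 0.144 0.02 ] [0.566 0.186 0.088]
[344. 238.] 589 [ 0.432 -0.269  0.02 ] [ 0.532 -0.17   0.05 ]
[187. 242.] 381 [0.44  0.134 0.02 ] [0.507 0.181 0.061]
[ 59. 281.] 85 [0.363 0.436 0.087] [0.398 0.45  0.105]
[114. 295.] 74 [0.331 0.319 0.02 ] [0.356 0.356 0.026]
[102. 304.] 169 [0.3   0.332 0.02 ] [0.34  0.412 0.026]
[125. 302.] 72 [0.315 0.292 0.02 ] [0.34  0.332 0.024]
[ 78. 306.] 58 [0.303 0.415 0.02 ] [0.324 0.449 0.024]
[126. 310.] 68 [0.3   0.289 0.02 ] [0.32  0.334 0.025]
[ 94. 310.] 56 [0.3  0.37 0.02] [0.316 0.407 0.025]
```

View pics/topz.png

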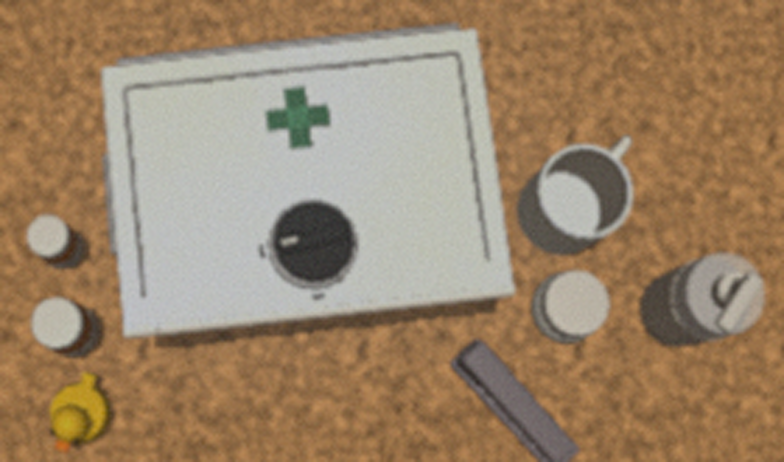

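View pics/scz.png

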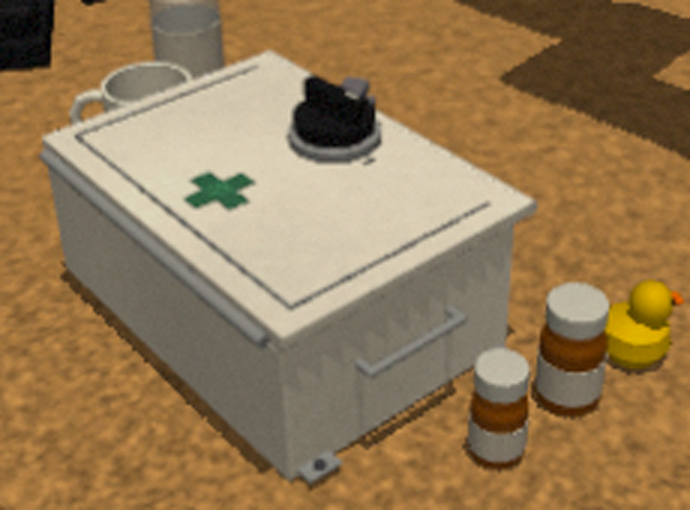

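Both views agree within about 3 mm: lid yaw ≈ +6.3°, knob axis ≈ (0.603, -0.041), bar about 0.10 rad off the lid edge. The heights (lid 0.127, bar top 0.172) match the text. Next I check reach for both phases.

```bash
cat >> h.py <<'E'
psi=0.110
KN=np.array([0.603,-0.041])
xh=np.array([np.cos(psi),np.sin(psi),0]); yh=np.array([-np.sin(psi),np.cos(psi),0]); Z=np.array([0,0,1.])
LIP=np.r_[KN,0.115]-0.056*xh     # underside of front edge mid
HINGE=np.r_[LIP[:2],0.121]+0.22*xh
def down(jaw):   # tool z down, tool y along angle jaw
    y=np.array([np.cos(jaw),np.sin(jaw),0]); z=-Z; x=np.cross(y,z)
    return R.from_matrix(np.c_[x,y,z]).as_quat()
def fwd(pitch,flip=1):  # tool z along xh, tilted down by pitch; jaws horizontal
    z=np.cos(pitch)*xh-np.sin(pitch)*Z; y=flip*yh; x=np.cross(y,z)
    return R.from_matrix(np.c_[x,y,z]).as_quat()
E
python3 - <<'E'
from h import *
print(r.current_q(), r.current_t())
for z in (.3,.2,.15):
  for j in (.21,.9,1.66):
    q=r.inverse_kinematics([*KN,z],down(j)); print(z,j,None if q is None else np.round(q,2))
for p in (-.4,0,.2,.4,.6,.8):
  for f in(1,-1):
    for d,z in((0.06,.09),(0.02,.1),(-.1,.3),(-.13,.35)):
      q=r.inverse_kinematics(np.r_[(LIP-d*xh)[:2],z],fwd(p,f)); print(p,f,d,z,None if q is None else np.round(q,2))
E
```

```text
[-1.32558143e+00  3.51053549e-01  1.65214073e+00  5.12134832e-06
  1.13911180e+00 -8.45886019e-02] 0.2
0.3 0.21 [-0.14  0.41  1.45 -0.    1.28 -0.35]
0.3 0.9 [-0.14  0.41  1.45 -0.    1.28 -1.04]
0.3 1.66 [-0.14  0.41  1.45 -0.    1.28 -1.8 ]
0.2 0.21 [-0.14  0.5   1.56 -0.    1.08 -0.35]
0.2 0.9 [-0.14  0.5   1.56 -0.    1.08 -1.04]
0.2 1.66 [-0.14  0.5   1.56 -0.    1.08 -1.8 ]
0.15 0.21 [-0.14  0.57  1.59 -0.    0.98 -0.35]
0.15 0.9 [-0.14  0.57  1.59 -0.    0.98 -1.04]
0.15 1.66 [-0.14  0.57  1.59 -0.    0.98 -1.8 ]
-0.4 1 0.06 0.09 [-0.46  1.3   2.21  2.44  2.27  1.31]
-0.4 1 0.02 0.1 [-0.39  1.24  2.16  2.57  2.19  1.42]
-0.4 1 -0.1 0.3 [-0.25  0.7   2.09  2.81  1.64  1.69]
-0.4 1 -0.13 0.35 [-0.23  0.61  2.03  2.83  1.49  1.73]
-0.4 -1 0.06 0.09 [-0.46  1.3   2.21  2.44  2.27 -1.83]
-0.4 -1 0.02 0.1 [-0.39  1.24  2.16  2.57  2.19 -1.72]
-0.4 -1 -0.1 0.3 [-0.25  0.7   2.09  2.81  1.64 -1.45]
-0.4 -1 -0.13 0.35 [-0.23  0.61  2.03  2.83  1.49 -1.41]
0 1 0.06 0.09 [-0.5   1.06  2.38  2.51  1.82  1.39]
0 1 0.02 0.1 [-0.42  1.    2.32  2.61  1.72  1.48]
0 1 -0.1 0.3 [-0.27  0.46  2.
[... 1255 characters left out ...]
1.74]
0.6 1 -0.1 0.3 None
0.6 1 -0.13 0.35 None
0.6 -1 0.06 0.09 [-0.41  0.58  2.41  2.55  0.84 -1.47]
0.6 -1 0.02 0.1 [-0.35  0.56  2.32  2.57  0.75 -1.4 ]
0.6 -1 -0.1 0.3 [-0.23  0.25  1.96  1.61  0.28 -0.23]
0.6 -1 -0.13 0.35 [-0.21  0.23  1.84  1.14  0.29  0.26]
0.8 1 0.06 0.09 [-0.37  0.47  2.34  2.41  0.5   1.88]
0.8 1 0.02 0.1 [-0.31  0.48  2.25  2.37  0.42  1.99]
0.8 1 -0.1 0.3 [-0.21  0.25  1.85  0.66  0.37 -2.43]
0.8 1 -0.13 0.35 [-0.19  0.25  1.72  0.47  0.47 -2.22]
0.8 -1 0.06 0.09 [-0.37  0.47  2.34  2.41  0.5  -1.26]
0.8 -1 0.02 0.1 [-0.31  0.48  2.25  2.37  0.42 -1.16]
0.8 -1 -0.1 0.3 [-0.21  0.25  1.85  0.66  0.37  0.71]
0.8 -1 -0.13 0.35 [-0.19  0.25  1.72  0.47  0.47  0.92]
```

```bash
python3 - <<'E'
from h import *
r.move_to([*KN,0.28],down(psi+.10)); print(r.current_t())
r.set_gripper(0.4,60); print(r.current_t(),r.current_opening())
r.move_linear([*KN,0.205],vel=.1); print(r.current_t(),r.current_contact_force(),r.current_tool_pos())
im=optics.get_image("scene"); cv2.imwrite("pics/s1.png",cv2.resize(im["pixels"][100:270,130:360,::-1],None,fx=3,fy=3))
im=optics.get_image("top"); cv2.imwrite("pics/t1.png",cv2.resize(im["pixels"][95:260,160:440,::-1],None,fx=2.8,fy=2.8))
E
```

```text
2.4833
3.0333 0.40102682960707786
3.9333 [0.0416053  0.50466358 0.67621171] [ 0.60332634 -0.041056    0.20565221]
```

View pics/s1.png

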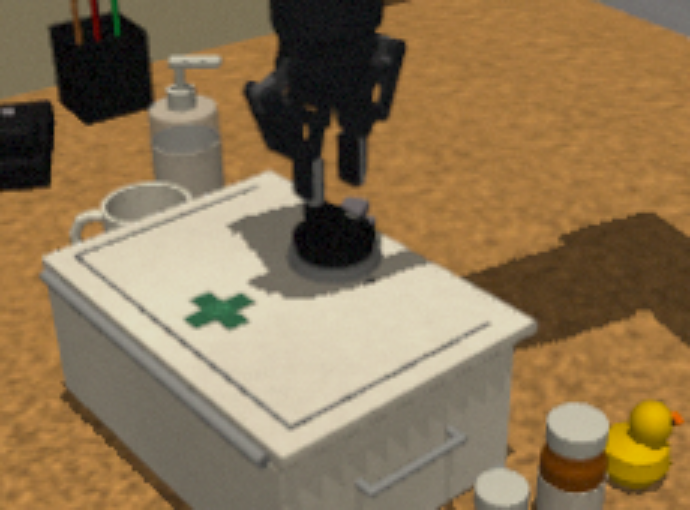

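View pics/t1.png

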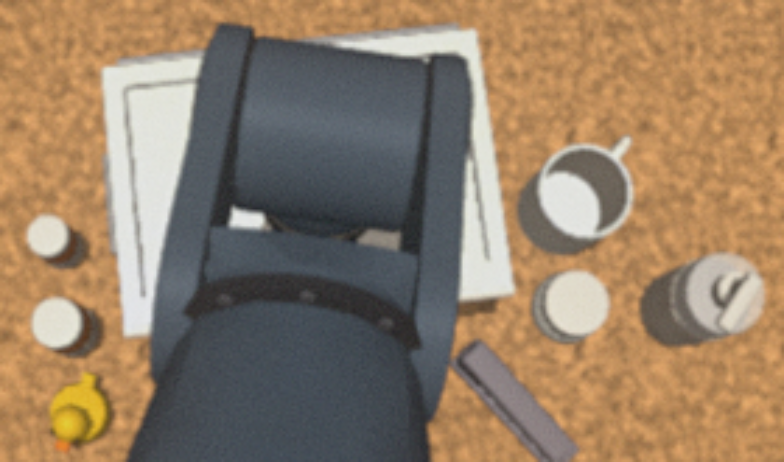

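The scene crop shows the two fingers astride the bar, about (313,180) and (352,165) in the crop, with the tips still just above it. I go down and grip.

```bash
python3 - <<'E'
from h import *
f0=np.array(r.current_contact_force())
for z in (.190,.184,.180):
    r.move_linear([*KN,z],vel=.05); f=np.array(r.current_contact_force())-f0; print(z,r.current_t(),f.round(2))
    if abs(f).max()>6: break
r.set_gripper(0.0,60); print(r.current_opening(),(np.array(r.current_contact_force())-f0).round(2),np.array(r.current_torque()).round(2),r.current_tool_pos(),r.current_t())
E
```

```text
0.19 4.4833 [-0.81 -0.33 -1.24]
0.184 4.75 [ 0.44  0.59 -0.6 ]
0.18 5.0 [-0.63 -0.4  -0.92]
0.1324029653100656 [-5.64 -1.35  2.87] [-0.17  0.83  0.02] [ 0.60234054 -0.04116232  0.18010263] 5.325
```

```bash
python3 - <<'E'
from h import *
c=[.6015,-.0412]
for z in (.178,.176,.174,.172,.170,.168,.166):
    r.move_linear([*c,z],vel=.04); r.sleep(.05); f=np.array(r.current_contact_force()); print(z,round(r.current_t(),2),f.round(2),np.round(r.current_tool_pos(),4))
    if f[2]>22: break
E
```

```text
0.178 5.62 [0.9  0.65 3.68] [ 0.602  -0.0412  0.1785]
0.176 5.92 [ 0.66 -0.33  5.4 ] [ 0.602  -0.0412  0.1764]
0.174 6.22 [ 0.94 -0.42  7.67] [ 0.602  -0.0412  0.1745]
0.172 6.53 [-0.09  0.27  7.  ] [ 0.602  -0.0412  0.1726]
0.17 6.83 [-5.35  0.33 20.96] [ 0.6022 -0.0412  0.1722]
0.168 7.12 [-11.6    1.36  36.82] [ 0.6024 -0.0413  0.1719]
```

```bash
python3 - <<'E'
from h import *
c=[.6015,-.0412,.1708]
r.move_linear(c,vel=.04)
j0=psi+.10
for a in (.15,.3,.5,.7,.9,1.1,1.25,1.33,1.38,1.42):
    q=r.inverse_kinematics(c,down(j0+a)); r.set_joints(q); r.sleep(.05)
    f=np.array(r.current_contact_force());m=np.array(r.current_torque())
    Rm=R.from_quat(r.current_ee_rot()).as_matrix(); ja=np.arctan2(Rm[1,1],Rm[0,1])
    print(a,round(ja-j0,3),round(r.current_t(),2),f.round(1),m.round(2),np.round(r.current_tool_pos(),4))
    if abs(m[2])>1.5: break
E
```

```text
0.15 0.15 7.69 [-4.1  0.  15.2] [0.24 0.39 0.05] [ 0.602  -0.0412  0.1723]
0.3 0.3 8.01 [-3.2  1.2 15.1] [0.21 0.5  0.05] [ 0.602  -0.0412  0.1723]
0.5 0.5 8.37 [-4.  -0.1 15.5] [0.26 0.64 0.06] [ 0.6019 -0.0412  0.1723]
0.7 0.7 8.72 [-5.   0.8 15.9] [0.21 0.79 0.02] [ 0.6018 -0.0412  0.1723]
0.9 0.9 9.08 [-5.2 -0.2 15.6] [0.19 0.85 0.09] [ 0.6017 -0.0412  0.1722]
1.1 1.1 9.44 [-6.4  0.4 16.6] [0.11 0.94 0.06] [ 0.6017 -0.0413  0.1723]
1.25 1.25 9.76 [-5.1  0.1 17.7] [0.07 1.01 0.06] [ 0.6016 -0.0414  0.1722]
1.33 1.33 10.06 [-5.1 -0.7 15.9] [0.07 0.99 0.12] [ 0.6016 -0.0414  0.1722]
1.38 1.379 10.36 [-5.7  0.3 17.3] [ 0.05  1.11 -0.42] [ 0.6016 -0.0414  0.1722]
1.42 1.418 10.66 [-6.1 -0.5 16.8] [-0.05  1.05 -0.88] [ 0.6016 -0.0415  0.1723]
```

The end stop is felt: the moment reversed to -0.9 N m at about 1.38. I let the knob rise, release it and look.

```bash
python3 - <<'E'
from h import *
j0=psi+.10
c=[.6015,-.0412]
r.set_joints(r.inverse_kinematics([*c,.1708],down(j0+1.375)))
r.move_linear([*c,.180],vel=.05); print(r.current_contact_force(),r.current_torque())
r.set_gripper(.4); r.move_linear([*c,.25],vel=.15); print(r.current_t())
# retract and swing clear
q=r.inverse_kinematics([.40,-.03,.33],down(j0+1.375)); r.set_joints(q); print(r.current_t())
im=optics.get_image("top"); cv2.imwrite("pics/t2.png",cv2.resize(im["pixels"][95:260,160:440,::-1],None,fx=2.8,fy=2.8))
im=optics.get_image("scene"); cv2.imwrite("pics/s2.png",cv2.resize(im["pixels"][140:310,130:360,::-1],None,fx=3,fy=3))
W=cloud(im);z=W[...,2]
Q=W[(z>.139)&(z<.2)&(np.hypot(W[...,0]-.603,W[...,1]+.041)<.05)]
print(Q[:,2].max()); q=Q[Q[:,2]>.16]; print(len(q),cv2.minAreaRect(q[:,:2].astype(np.float32)))
E
```

```text
[-0.82463218 -2.99834564  2.44958511] [-0.23986859  0.15001438 -0.40074018]
12.2083
13.0833
0.16969907886526575
132 ((0.6049504280090332, -0.04029832407832146), (0.014116757549345493, 0.052558716386556625), 88.53540802001953)
```

View pics/s2.png

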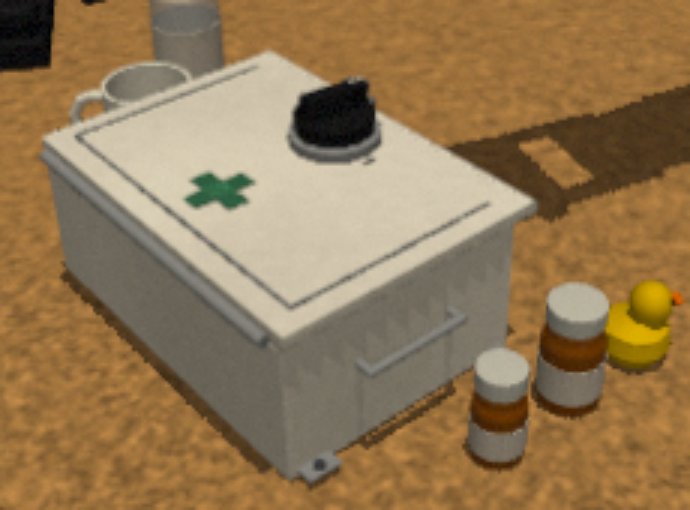

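View pics/t2.png

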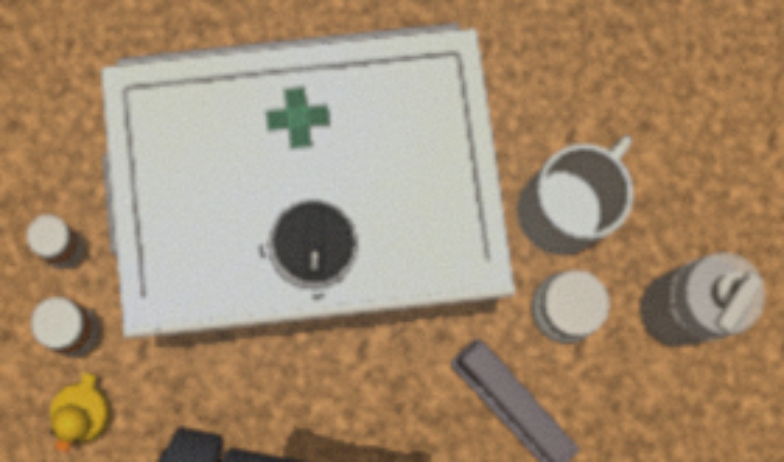

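The lid is shut and the bar now points front-to-back with its mark towards the front. The bar angle is 88.5° − 6.3°, so about 1.43 rad, and its top is at the same height as before, so the knob is out. Now I plan the lid motion.

```bash
cat >> h.py <<'E'
KN2=np.array([.602,-.0413])
LIP=np.r_[KN2,0.115]-0.056*xh
HINGE=np.r_[LIP[:2],0.121]+0.22*xh
phi=float(np.arctan2(LIP[1],LIP[0]))
def rad(pitch,flip=1):
    f=np.array([np.cos(phi),np.sin(phi),0]); z=np.cos(pitch)*f-np.sin(pitch)*Z; y=flip*np.cross(Z,f); x=np.cross(y,z)
    return np.c_[x,y,z]
def lidpose(th,gap=0.,s=.012,t=.011,back=0.,p0=.35,over=.022):
    e=-np.cos(th)*xh+np.sin(th)*Z; n=np.sin(th)*xh+np.cos(th)*Z
    P=HINGE+(.22-s)*e-(.006+gap)*n
    p=p0*max(0,1-th/1.0); M=rad(p); up=np.cross(M[:,2],M[:,1]);  up*=np.sign(up[2])
    T=P-over*M[:,2]-t*up-back*np.array([np.cos(phi),np.sin(phi),0])
    # keep in the radial plane
    f=np.array([np.cos(phi),np.sin(phi)]); T[:2]=f*(T[:2]@f)
    return T,R.from_matrix(M).as_quat()
E
python3 - <<'E'
from h import *
print(phi,LIP,HINGE,r.current_q())
A=[];B=[]
f=np.array([np.cos(phi),np.sin(phi)])
for p in (1.57,1.2,.9):
  for rr in (.35,.45,.55):
    for z in (.2,.3,.4):
      q=r.inverse_kinematics(np.r_[f*rr,z],R.from_matrix(rad(p)).as_quat())
      if q is None or abs(q[3])>.02: continue
      s2,c2=np.sin(q[1]),np.cos(q[1]);a=q[1]+q[2];g=a+q[4]
      A+=[[1,0,s2,np.sin(a),np.cos(a),np.sin(g)],[0,1,c2,np.cos(a),-np.sin(a),np.cos(g)]];B+=[rr,z]
x,res,rk,_=np.linalg.lstsq(np.array(A),np.array(B),rcond=None); print("a h L1 L2 b d",x.round(4),res,rk)
a_,h_,L1,L2,b_,d_=x
for th,g,bk in((0,.012,.08),(0,.012,0),(0,0,0),(.3,0,0),(.6,0,0),(.9,0,0),(1.1,0,0),(1.25,0,0),(1.32,0,0)):
    T,o=lidpose(th,g,back=bk); q=r.inverse_kinematics(T,o)
    if q is None: print(th,T,None); continue
    a=q[1]+q[2]; print(th,T.round(3),np.round(q,2),"wrist r,z",round(a_+L1*np.sin(q[1])+L2*np.sin(a)+b_*np.cos(a),3),round(h_+L1*np.cos(q[1])+L2*np.cos(a)-b_*np.sin(a),3))
E
```

```text
-0.08662914504845981 [ 0.54633846 -0.04744758  0.115     ] [ 0.7650088  -0.02329636  0.121     ] [-1.90914710e-01 -8.78340408e-03  1.89312177e+00  2.88308939e-07
  1.25845882e+00 -1.77598820e+00]
a h L1 L2 b d [ 1.791000e-01 -2.228083e+02  4.868000e-01  4.377000e-01  4.050000e-02
 -2.228244e+02] [3.18979244e-09] 6
0 [ 0.454 -0.039  0.1  ] [-0.29  0.77  2.55  2.95  1.4   1.53] wrist r,z 0.402 -222.884
0 [ 0.534 -0.046  0.1  ] [-0.24  0.73  2.37  2.99  1.17  1.58] wrist r,z 0.483 -222.884
0 [ 0.534 -0.046  0.112] [-0.24  0.69  2.37  2.98  1.14  1.58] wrist r,z 0.483 -222.872
0.3 [ 0.541 -0.047  0.171] [-0.24  0.57  2.38  2.98  1.14  1.6 ] wrist r,z 0.483 -222.837
0.6 [ 0.567 -0.049  0.226] [-0.23  0.49  2.34  2.99  1.12  1.62] wrist r,z 0.504 -222.808
0.9 [ 0.608 -0.053  0.27 ] [-0.21  0.47  2.25  3.    1.11  1.63] wrist r,z 0.544 -222.789
1.1 [ 0.642 -0.056  0.293] [-0.2   0.47  2.16  3.01  1.06  1.64] wrist r,z 0.578 -222.775
1.25 [ 0.67  -0.058  0.305] [-0.2   0.47  2.09  3.01  0.99  1.64] wrist r,z 0.606 -222.762
1.32 [ 0.683 -0.059  0.31 ] [-0.19  0.47  2.06  3.01  0.96  1.64] wrist r,z 0.62 -222.757
```

```bash
cat > fk.py <<'E'
import numpy as np
from scipy.optimize import least_squares
from scipy.spatial.transform import Rotation as R
def fk(x,q,tool=True):
    a,h,L1,L2,b,d,l,m=x
    Rz=R.from_euler('z',q[0]); Ry=lambda t:R.from_euler('y',t)
    p=np.array([a,l,h])+Ry(q[1]).apply([0,0,L1]); A=Ry(q[1]+q[2]); p=p+A.apply([b,0,L2])
    w=Rz.apply(p)
    T=Rz*A*R.from_euler('z',q[3])*Ry(q[4])
    return (w+T.apply([m,0,d]),w,Rz.apply(np.array([a,l,h])+Ry(q[1]).apply([0,0,L1])),T.apply([0,0,1]))
E
python3 - <<'E'
from h import *; from fk import *
D=[]
for th in np.linspace(0,1.3,6):
    T,o=lidpose(th); q=r.inverse_kinematics(T,o); D.append((q,T,o))
for j in (0.2,1.5):
  for p in ([.6,-.04,.3],[.4,.1,.2],[.3,-.3,.3],[.2,-.5,.25]):
    o=down(j); q=r.inverse_kinematics(p,o)
    if q is not None: D.append((q,np.array(p),o))
best=None
def res(x): return np.concatenate([fk(x,q)[0]-T for q,T,o in D])
s=least_squares(res,[.15,.4,.48,.43,.04,.25,0,0]); print(s.x.round(4),abs(s.fun).max()); np.save("fk.npy",s.x)
for q,T,o in D[:6]:
    print(np.round(q,2),*[v.round(3) for v in fk(s.x,q)], R.from_quat(o).as_matrix()[:,2].round(3))
E
```

```text
[ 0.      0.2587  0.4873  0.4378  0.0407  0.2429  0.0465 -0.    ] 3.242390800295425e-10
[-0.24  0.69  2.37  2.98  1.14  1.58] [ 0.534 -0.046  0.112] [ 0.306 -0.027  0.196] [ 0.312 -0.028  0.635] [ 0.936 -0.081 -0.343] [ 0.936 -0.081 -0.343]
[-0.24  0.59  2.39  2.98  1.15  1.6 ] [ 0.539 -0.047  0.164] [ 0.305 -0.027  0.226] [ 0.273 -0.019  0.664] [ 0.963 -0.084 -0.256] [ 0.963 -0.084 -0.256]
[-0.23  0.51  2.36  2.98  1.13  1.61] [ 0.559 -0.049  0.212] [ 0.32  -0.028  0.253] [ 0.241 -0.009  0.685] [ 0.982 -0.085 -0.167] [ 0.982 -0.085 -0.167]
[-0.22  0.47  2.29  2.99  1.11  1.63] [ 0.59  -0.051  0.254] [ 0.349 -0.03   0.272] [ 0.225 -0.003  0.693] [ 0.993 -0.086 -0.077] [ 0.993 -0.086 -0.077]
[-0.21  0.47  2.19  3.01  1.09  1.63] [ 0.631 -0.055  0.286] [ 0.389 -0.034  0.286] [0.226 0.    0.693] [ 0.996 -0.087 -0.   ] [ 0.996 -0.087 -0.   ]
[-0.19  0.47  2.07  3.01  0.97  1.64] [ 0.679 -0.059  0.309] [ 0.437 -0.038  0.309] [0.227 0.003 0.693] [ 0.996 -0.087 -0.   ] [ 0.996 -0.087 -0.   ]
```

```bash
sed -i 's/M=rad(p);/M=rad(p,-1);/' h.py; python3 - <<'E'
from h import *; from fk import *
x=np.load("fk.npy"); q0=np.array(r.current_q())
T,o=lidpose(0,.014,back=.045); qa=np.array(r.inverse_kinematics(T,o)); print("pre",T.round(3),qa.round(3))
Th=T+[0,0,.12]; qh=r.inverse_kinematics(Th,o); print(None if qh is None else np.round(qh,3))
w1=np.array([-.2,-.4,1.9,0,.1,-1.65]); w2=w1.copy(); w2[3]=qh[3]; w2[5]=qh[5]
np.save("wp.npy",np.array([w1,w2,qh]))
P=[q0,w1,w2,np.array(qh)]
for A,B in zip(P[:-1],P[1:]):
    for s in np.linspace(0,1,6):
        p,w,e,z=fk(x,A+s*(B-A)); print((p+.03*z).round(3),w.round(3),e.round(2))
    print()
E
```

```text
pre [ 0.489 -0.042  0.098] [-0.265  0.751  2.467  2.968  1.296 -1.585]
[-0.265  0.293  2.485  2.921  0.864 -1.488]
[ 0.401 -0.03   0.299] [ 0.401 -0.03   0.572] [0.   0.05 0.75]
[ 0.457 -0.042  0.342] [ 0.376 -0.026  0.602] [-0.03  0.05  0.74]
[ 0.503 -0.052  0.407] [ 0.348 -0.021  0.63 ] [-0.07  0.06  0.74]
[ 0.532 -0.058  0.49 ] [ 0.318 -0.016  0.655] [-0.11  0.07  0.73]
[ 0.539 -0.061  0.587] [ 0.287 -0.01   0.678] [-0.14  0.08  0.72]
[ 0.521 -0.058  0.69 ] [ 0.254 -0.004  0.698] [-0.18  0.08  0.71]

[ 0.521 -0.058  0.69 ] [ 0.254 -0.004  0.698] [-0.18  0.08  0.71]
[ 0.524 -0.043  0.694] [ 0.254 -0.004  0.698] [-0.18  0.08  0.71]
[ 0.525 -0.033  0.706] [ 0.254 -0.004  0.698] [-0.18  0.08  0.71]
[ 0.525 -0.032  0.722] [ 0.254 -0.004  0.698] [-0.18  0.08  0.71]
[ 0.522 -0.038  0.736] [ 0.254 -0.004  0.698] [-0.18  0.08  0.71]
[ 0.519 -0.052  0.744] [ 0.254 -0.004  0.698] [-0.18  0.08  0.71]

[ 0.519 -0.052  0.744] [ 0.254 -0.004  0.698] [-0.18  0.08  0.71]
[ 0.569 -0.06   0.626] [ 0.3   -0.017  0.609] [-0.11  0.07  0.73]
[ 0.591 -0.064  0.507] [ 0.321 -0.026  0.519] [-0.05  0.06  0.74]
[ 0.588 -0.063  0.394] [ 0.32  -0.03   0.434] [0.02 0.04 0.75]
[ 0.561 -0.056  0.293] [ 0.298 -0.029  0.36 ] [0.08 0.03 0.74]
[ 0.517 -0.045  0.208] [ 0.262 -0.023  0.302] [0.15 0.01 0.73]
```

```bash
python3 - <<'E'
from h import *
r.set_gripper(0.0,60)
for q in np.load("wp.npy"): r.set_joints(q)
print(r.current_t(),r.current_opening())
T,o=lidpose(0,.014,back=.045); r.move_linear(T,vel=.12)
print(r.current_t(),r.current_tool_pos(),T,r.current_contact_force())
im=optics.get_image("top"); cv2.imwrite("pics/t3.png",cv2.resize(im["pixels"][95:330,160:440,::-1],None,fx=2.5,fy=2.5))
im=optics.get_image("scene"); cv2.imwrite("pics/s3.png",cv2.resize(im["pixels"][120:310,160:420,::-1],None,fx=3,fy=3))
E
```

```text
19.3833 0.0015433079532567334
20.5333 [ 0.48902331 -0.042487    0.09876863] [ 0.48888541 -0.04245799  0.09821065] [-0.36283652  0.45242238 -0.51122827]
```

View pics/s3.png

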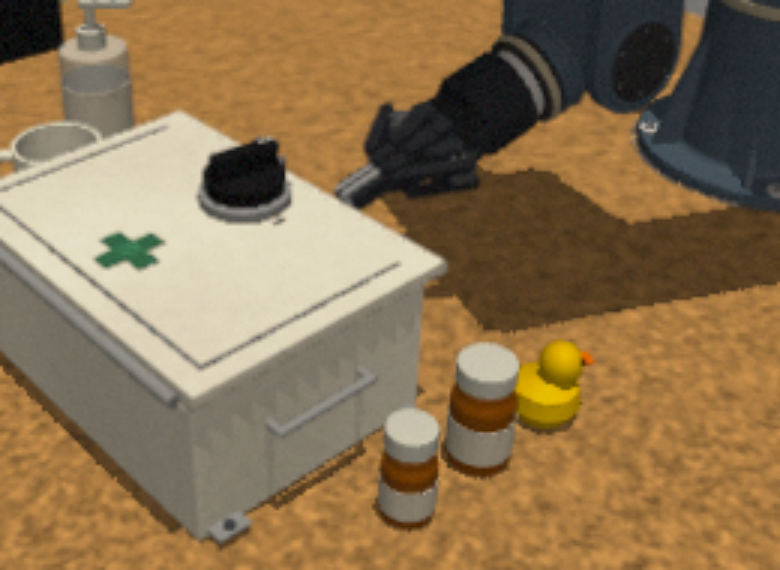

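View pics/t3.png

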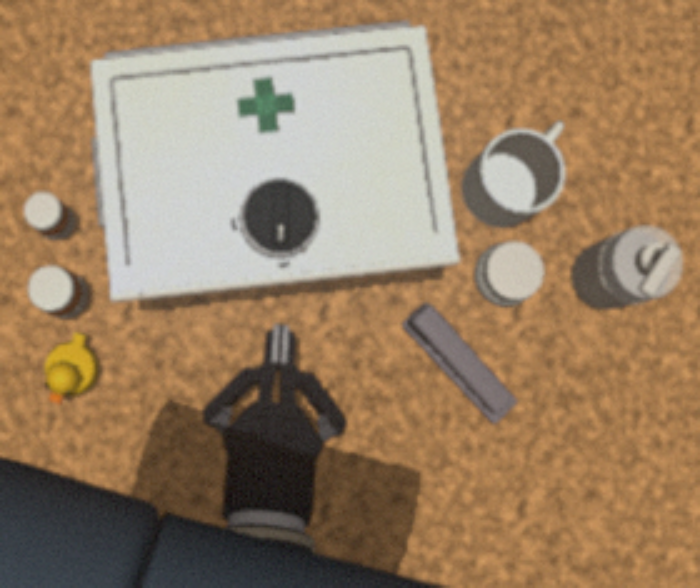

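The top view shows the shut fingertips at about (272,226) px in the full image, centred on the lid's front edge and clear of the stapler and duck. I verify the tip by depth, insert, and feel upward.

```bash
python3 - <<'E'
from h import *
W=cloud(optics.get_image("top")); P=W[215:250,262:285].reshape(-1,3); P=P[(P[:,2]>.04)&(P[:,0]<.528)]
i=P[:,0].argsort()[::-1][:12]; print("tip cloud",P[i].round(4).tolist()[::3])
T0=np.array(r.current_tool_pos()); M=R.from_quat(r.current_ee_rot()).as_matrix(); print("model tip",T0+.022*M[:,2], "lip",LIP)
f0=np.array(r.current_contact_force())
for b in (.03,.015,.006,0):
    T,o=lidpose(0,.014,back=b); r.move_linear(T,vel=.06); f=np.array(r.current_contact_force())-f0; print(b,f.round(1),r.current_tool_pos().round(4) if hasattr(r.current_tool_pos(),'round') else r.current_tool_pos())
    if np.abs(f).max()>6: break
else:
  for g in (.010,.006,.003,0,-.003,-.006,-.009,-.012):
    T,o=lidpose(0,g); r.move_linear(T,vel=.05); f=np.array(r.current_contact_force())-f0; print("gap",g,f.round(1),np.round(r.current_tool_pos(),4))
    if f[2]<-3.5 or np.abs(f).max()>12: break
print(r.current_t())
E
```

```text
tip cloud [[0.5126, -0.0415, 0.0995], [0.5107, -0.0372, 0.0935], [0.5102, -0.0481, 0.1023], [0.51, -0.0413, 0.1052]]
model tip [ 0.50965758 -0.04428074  0.09140174] lip [ 0.54633846 -0.04744758  0.115     ]
0.03 [-0.9  0.  -0. ] [ 0.5041 -0.0437  0.0985]
0.015 [-1.1 -0.3  0.8] [ 0.519  -0.045   0.0983]
0.006 [-0.6 -0.2  0.3] [ 0.5281 -0.0459  0.0984]
0 [-0.4 -0.4 -0.2] [ 0.534  -0.0464  0.0983]
gap 0.01 [-0.5 -0.3 -0.2] [ 0.5337 -0.0464  0.1025]
gap 0.006 [-0.5  0.5  0.6] [ 0.5337 -0.0463  0.1065]
gap 0.003 [ 0.2 -0.2  0.7] [ 0.5337 -0.0464  0.1094]
gap 0 [ 0.5 -1.  -4.6] [ 0.5335 -0.0464  0.1119]
23.0333
```

```bash
python3 - <<'E'
from h import *
for th in np.arange(.1,1.01,.1):
    T,o=lidpose(th); r.move_linear(T,rot=o,vel=.1); f=np.array(r.current_contact_force()); print(round(th,2),round(r.current_t(),2),f.round(1),np.round(np.array(r.current_tool_pos())-T,4))
    if np.abs(f).max()>25: break
im=optics.get_image("scene"); cv2.imwrite("pics/s4.png",cv2.resize(im["pixels"][60:310,130:430,::-1],None,fx=2.3,fy=2.3))
E
```

```text
0.1 23.38 [-0.7 -0.2 -6. ] [-0.0002  0.     -0.    ]
0.2 23.73 [-0.2  1.8 -4.4] [-0.0001  0.0003 -0.0001]
0.3 24.08 [-2.2  3.3 -4.6] [-0.0001  0.0001  0.0001]
0.4 24.43 [-2.5  1.7 -5.5] [-0.0001 -0.0001 -0.    ]
0.5 24.78 [-2.6  1.1 -4.3] [-0.0001 -0.0001 -0.0002]
0.6 25.13 [-2.5  0.9 -3.9] [-0.0002 -0.0001 -0.0003]
0.7 25.48 [-1.8 -0.4 -4.2] [-0.0002 -0.0001 -0.0003]
0.8 25.83 [-4.2 -0.5 -2.7] [-0.0003 -0.0001 -0.0003]
0.9 26.18 [-2.6 -0.7 -1.7] [-0.0003 -0.0001 -0.0003]
1.0 26.53 [-2.9 -0.6 -0.8] [-0.0004 -0.0001 -0.0003]
```

View pics/s4.png

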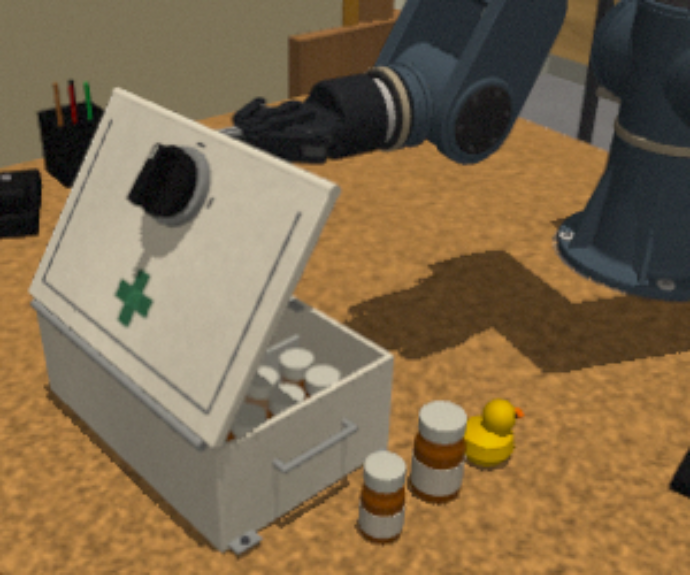

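The lid is up at about 1 rad, pushed by the fingertips near its edge (crop (235,135)). I continue past the catch.

```bash
cat >> h.py <<'E'
def lidang(im=None):
    W=cloud(im or optics.get_image("scene")); rel=W-HINGE
    u=rel@xh; v=rel@yh; w=rel[...,2]
    m=(abs(v)<.14)&(w>.03)&(w<.2)&(u>-.2)&(u<.08)
    P=np.c_[u[m],w[m],v[m]]
    P=P[(abs(P[:,2]-0)>.05)]
    best=0
    rng=np.random.default_rng(0)   # RANSAC line in (u,w)
    for _ in range(300):
        a,b=P[rng.integers(len(P),size=2),:2]; n=np.array([-(b-a)[1],(b-a)[0]]); L=np.hypot(*n)
        if L<.05: continue
        k=abs((P[:,:2]-a)@n/L)<.003
        if k.sum()>best: best=k.sum();K=k
    Q=P[K,:2]; d=np.linalg.svd(Q-Q.mean(0))[2][0]; d*=np.sign(d[1]); return np.arctan2(d[1],-d[0]),int(best)
E
python3 - <<'E'
from h import *
print(lidang())
for th in (1.1,1.18,1.24,1.28,1.32,1.35):
    T,o=lidpose(th); r.move_linear(T,rot=o,vel=.08); f=np.array(r.current_contact_force()); print(round(th,2),round(r.current_t(),2),f.round(1),np.round(np.array(r.current_tool_pos())-T,4))
    if np.abs(f).max()>25: break
r.sleep(.25); print(lidang(),r.current_t())
E
```

```text
(np.float64(0.9740351888053171), 5667)
1.1 27.04 [-3.7 -0.6 -0.7] [-0.0003 -0.0001  0.0001]
1.18 27.4 [-1.4 -0.3 -1.6] [-0.0003  0.     -0.0003]
1.24 27.7 [-0.2 -0.7  0.3] [-0.     -0.0001  0.0004]
1.28 27.95 [-1.3 -0.8  0.3] [-0.0001 -0.0001 -0.    ]
1.32 28.2 [-1.1 -0.8  1. ] [-0.0001 -0.0001 -0.    ]
1.35 28.45 [-1.8 -0.4 -0.9] [-0.0001 -0.     -0.0001]
(np.float64(1.3188944922478867), 4712) 28.75
```

```bash
python3 - <<'E'
from h import *
for th in (1.29,1.24,1.19):
    T,o=lidpose(th); r.move_linear(T,rot=o,vel=.06); print(th,np.round(r.current_contact_force(),1))
print(lidang(),r.current_t())
im=optics.get_image("scene"); cv2.imwrite("pics/s5.png",cv2.resize(im["pixels"][60:310,130:430,::-1],None,fx=2.3,fy=2.3))
E
```

```text
1.29 [-1.4  1.1 -1.6]
1.24 [-0.6 -0.5  0. ]
1.19 [0.6 0.2 0.6]
(np.float64(1.24371559054233), 5082) 29.7917
```

View pics/s5.png

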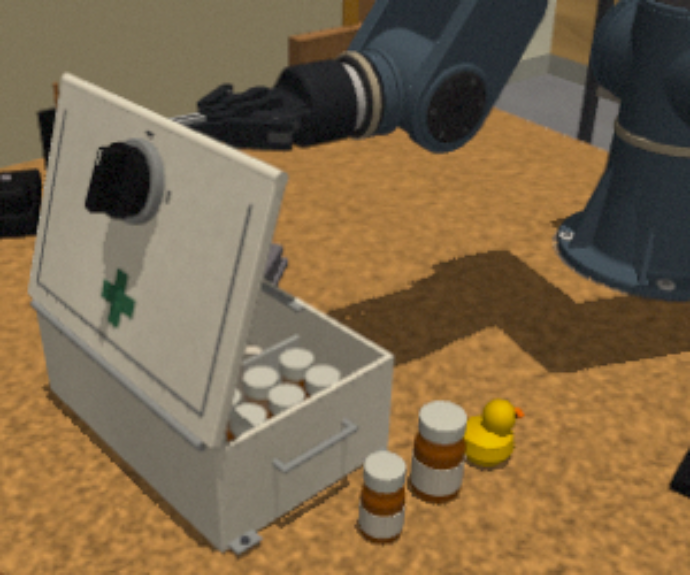

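The lid rests at 1.244 rad on the stay with no force on the tool, and the knob bar is still turned and out. I withdraw straight back, check once more, then hand in.

```bash
python3 - <<'E'
from h import *
T=np.array(r.current_tool_pos()); f=np.array([np.cos(phi),np.sin(phi),0])
r.move_linear(T-.10*f+[0,0,.01],vel=.12); r.sleep(.3)
print(lidang(),r.current_t(),np.round(r.current_contact_force(),1))
im=optics.get_image("top"); cv2.imwrite("pics/t6.png",cv2.resize(im["pixels"][60:330,150:450,::-1],None,fx=2.2,fy=2.2))
W=cloud(im);z=W[...,2]
m=((z>0.02)&(z<.2)&(W[...,0]<0.8)&(W[...,0]>0.3)&(abs(W[...,1])<0.45)).astype(np.uint8)
nl,lab,st,ce=cv2.connectedComponentsWithStats(m)
for k in range(1,nl):
    if 200<st[k,4]<2000:
        P=W[lab==k]; print(ce[k].round(),P.min(0).round(3),P.max(0).round(3))
E
```

```text
(np.float64(1.24387232334117), 5065) 31.175 [-0.6  0.1 -0.1]
[280. 158.] [ 0.599 -0.11   0.02 ] [ 0.739 -0.017  0.065]
[367. 164.] [ 0.615 -0.319  0.02 ] [ 0.711 -0.228  0.095]
[179. 180.] [0.601 0.16  0.02 ] [0.636 0.194 0.078]
[411. 202.] [ 0.529 -0.403  0.02 ] [ 0.597 -0.336  0.178]
[364. 203.] [ 0.536 -0.299  0.02 ] [ 0.595 -0.24   0.05 ]
[182. 211.] [0.523 0.144 0.021] [0.566 0.187 0.089]
[344. 238.] [ 0.432 -0.268  0.02 ] [ 0.533 -0.17   0.05 ]
[187. 242.] [0.44  0.134 0.02 ] [0.507 0.181 0.061]
[ 99. 304.] [0.3  0.32 0.02] [0.356 0.449 0.026]
```

View pics/t6.png

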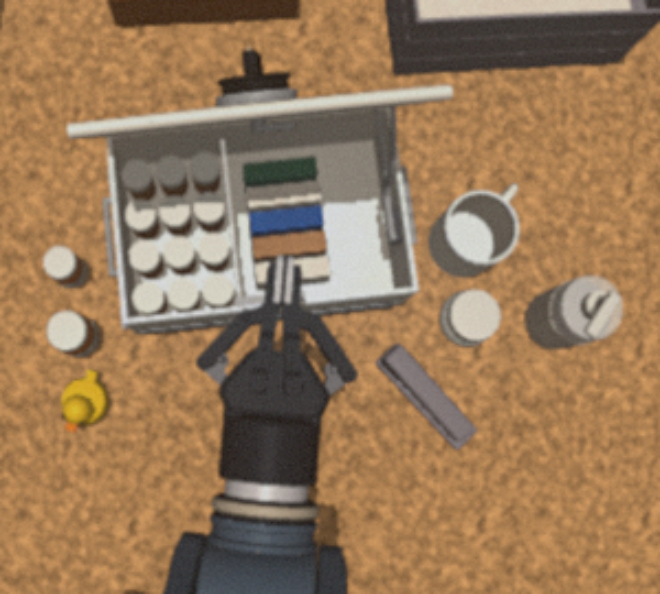

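The top view shows the lid standing at row ~110 of the crop, the gripper free above the chest opening, and all seven things where they were.

```bash
python3 -c "
from cell import r
r.hand_in(); print(r.current_t())"
```

```text
the job is handed in; nothing more can be done
the job is handed in; nothing more can be done
```

The chest is open and the job is handed in, with the arm clear of everything; the last clock reading before that was 31.2 s of the 59 s allowed.

- **Knob:** I gripped the bar and pushed it to the bottom. I then turned it anticlockwise until the moment reversed at the end stop, let it rise, and released it. The picture afterwards put the bar about 1.43 rad from locked, at its original height, with the lid still shut.
- **Lid:** I raised it with the shut fingertips under the front edge to about 1.32 rad, then let it down gently. It came to rest at 1.244 rad with no force on the tool. It read the same, 1.244 rad, after I pulled back 10 cm.
- **Stay bolt:** I did not see the bolt itself. I take it as out because the lid holds at the angle given for resting on it.
- **Things around the chest:** all seven are within about 1 mm of where they started in the top view, and all are upright.
- **Disagreements between measurements:** the scene camera placed points 2–4 mm off from the top camera. When I closed on the knob it proved to be about 1 mm nearer the robot than measured, and I corrected for that. No check failed.

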